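Clip the storage box shut

TASK

The white lid already lies on the clear storage box under the lamp, but its three green clips (front, left and right) still stick out. Fold each clip down against the box wall until it snaps fully home, and leave the bottle, candle and crystals around the box where they stand.

Things in the scene. Friction and masses are not known exactly. Their poses are not given: they have to be found in the camera images.
- box: clear storage box, tins inside, white lid already in place, immovable; body 150 x 220 mm, lid 162 x 232 mm (x, y), lid top 92 mm (its raised panel 94 mm) above the surface. Origin: centre of its underside on the surface. -x side = front (towards the robot), +y = left, z up; turned -0.15 to +0.3 rad about z
- clip_front (a joint): hinge of the front clip, about the box's y axis. 0 = folded down flat along the wall, snapped; pi/2 = level; starts at 1.15 to 1.75. Stiff: stays where left (about 0.6 N at the free edge moves it). Over the last 0.25 rad its tooth rides over a springy bead (1 to 2 N at the free edge); below 0.07 it snaps and holds itself there (reads 0 to -0.05); let go above that, the bead pushes it back out to about 0.22
- clip_left (a joint): hinge of the left clip, about the box's x axis. 0 = folded down flat along the wall, snapped; pi/2 = level; starts at 1.15 to 1.75. Stiff: stays where left (about 0.6 N at the free edge moves it). Over the last 0.25 rad its tooth rides over a springy bead (1 to 2 N at the free edge); below 0.07 it snaps and holds itself there (reads 0 to -0.05); let go above that, the bead pushes it back out to about 0.22
- clip_right (a joint): hinge of the right clip, about the box's x axis. 0 = folded down flat along the wall, snapped; pi/2 = level; starts at 1.15 to 1.75. Stiff: stays where left (about 0.6 N at the free edge moves it). Over the last 0.25 rad its tooth rides over a springy bead (1 to 2 N at the free edge); below 0.07 it snaps and holds itself there (reads 0 to -0.05); let go above that, the bead pushes it back out to about 0.22
- clip_front_hinge (a point): middle of the front clip's hinge axis, which runs level along the lid's front edge: at (-85, -20) mm in the box frame, 85 mm above the surface
- clip_left_hinge (a point): middle of the left clip's hinge axis, which runs level along the lid's left edge: at (0, +120) mm in the box frame, 85 mm above the surface
- clip_right_hinge (a point): middle of the right clip's hinge axis, which runs level along the lid's right edge: at (0, -120) mm in the box frame, 85 mm above the surface
- clip_front_edge (a point): middle of the free edge of the front clip, a green flap 60 mm wide along the lid edge, 4 mm thick, 36 mm from hinge axis to free edge; moves with the clip
- clip_left_edge (a point): middle of the free edge of the left clip, a green flap 60 mm wide along the lid edge, 4 mm thick, 36 mm from hinge axis to free edge; moves with the clip
- clip_right_edge (a point): middle of the free edge of the right clip, a green flap 60 mm wide along the lid edge, 4 mm thick, 36 mm from hinge axis to free edge; moves with the clip
- lamp: dark LED lamp, immovable, behind the box. Origin: centre of its foot (84 mm across); axes as the box's within 0.06 rad. From a post here an arm (12 mm thick, 260 mm up) reaches to a flat head 90 x 95 mm (x, y) centred at (-130, +30) mm, 221 to 239 mm above the surface: over the left clip, which only a tool slanting in from the left can reach
- brown_bottle_mid (a point): bystander: dark dropper bottle, 45 mm across, 160 mm tall; the point is at its centre, half-way up. Stands loose, to be left alone
- candle_mid (a point): bystander: amber candle jar with a black cap, 57 mm across, 87 mm tall; the point is at its centre, half-way up. Stands loose, to be left alone
- green_crystal_mid (a point): bystander: green crystal point, 36x32x69 mm; the point is at its centre, half-way up. Stands loose, to be left alone
- pink_crystal_mid (a point): bystander: pink crystal point, 31x27x70 mm; the point is at its centre, half-way up. Stands loose, to be left alone

How it is judged:
By the outcome, as a careful person would: the job done as asked, in the order asked, and still so for the second after the job is handed in, with the robot touching nothing.
It also fails if it takes over 58 s, if anything falls off the work surface, if the arm or the gripper's body presses on something with over 40 N, if the wrist force passes 120 N, or if a joint passes its speed limit or range.

ROBOT

A 6-joint arm with a two-finger parallel gripper is mounted at the origin on a cart in front of the work surface, level with it; the furniture and walls round the work are solid. World frame = base frame: x ahead of the robot, y to its left, z up, the work surface at z = 0. Lengths are in mm, angles in rad, forces in N, time in s.
With the tool pointing down it reaches from about 300 to 775 mm from the base axis. Payload 14.6 kg.
Tool frame: the origin (TCP) lies on the centre line of the jaws, within the pads' length; the fingertips stand 11 mm ahead of it and the grasp point (between the pads) lies 8 mm behind it; x points along the fingers, y is the direction in which the jaws open and shut, and the axes are right-handed (so a half turn about x gives the same grasp; the last joint's range is limited). The gripper opens to 94 mm and grips with 3 to 60 N. Pads are 16 mm wide; open, the fingers measure 119 mm over their backs; the gripper's body (75 mm by 177 mm) begins 78 mm behind the grasp point.
Start: joints at [-1.389, 0.3, 1.521, -0, 1.321, -0.067], TCP at [135.426, -533.056, 216.446] pointing down, gripper open.
Joint ranges: [-3.03, 3.03], [-0.79, 2.21], [0.23, 2.52], [-1.04, 4.18], [0, 3.07], [-2.55, 2.55]. Speed limits (rad/s): [2.22, 2.22, 2.57, 3.14, 3.14, 3.14].

INTERFACE

Orientations are given as [roll, pitch, yaw] about the fixed x, y, z axes, in that order (R = Rz(yaw) Ry(pitch) Rx(roll)).
In Python, from cell import manip gives the robot as it stands.
- The arm moves only by the shell command python3 -m handwheel 'ROWS' [OPENING] [FORCE]. ROWS is JSON, a list of rows, each a list of 2 entries, a list of its own where there are three numbers: the shift along the tool's x, y, z in mm, then the turn about the tool's x in rad. In form: [[[x, y, z], spin], ...]. A call has exactly 10 rows; each row shifts and turns the commanded pose from where the row before left it, along the tool's axes as they then stand; what a row does not reach is not made up. A row lasts 1/8 s, in which the tool goes at most 62.5 mm and 10.7 degrees, less where a joint would pass 70% of its speed; a pose out of reach is approached as far as the arm can. A call with a gripper value outside its range is refused whole. OPENING is the closure in counts, from 0 (fully open) to 255 (shut), set as the call begins (- or left out, the last holds). The fingers move at their own pace and stop on an object; FORCE is the grip in N (left out, the last holds). Time passes only in rows, so rows that do not move let the fingers close, or fill a call up. It gives the time, the measured TCP pose, the force and the opening at its end, in the units of the state.
- manip.read_state(): the state, without advancing time (a new reading comes with each control period).
- manip.camera(name): name is "side" or "top" or "wrist"; returns a dict with "pixels" (400x640x3 uint8, red, green, blue), "z_map" (400x640 float32, mm along the optical axis (not along the pixel's ray), 0 where there is no reading), "mtx" (3x3 intrinsics, pixels), "k1" (the pictures are not rectified: a ray, as slopes to the right and down, at radius r is drawn at 1 + k1 r^2 times it, then the intrinsics apply), "xyz" and "orientation" of the camera in the world. Camera axes: x right, y up, looking along -z (the intrinsics and any distortion apply to the point x, -y, -z); pixel columns grow to the right and rows downward; lengths in mm; the calibration is good to about 2 mm. A picture is of the moment at which its call begins.
- manip.sign_off(): hands the job in, once; it reports no verdict.
Trained networks look in the newest picture that a camera, given by its name, has taken for a name from the list of things; names that differ only in an ending like _2 or _b are one class to them, and where a whole thing is asked for, a point or a joint stands for the part that bears it (a point fixed in the world has none). Each returns a list of dicts, best first, with "confidence" (0 to 1); they miss things now and then, are a little off and sometimes report something else, mostly with a low value. They report only what shows in the picture. A call takes as long as a camera call.
- manip.cut_out(target, camera): "region" (400x640 bool, what is visible of it) and "centre" ([column, row] in pixels, amid what is visible of it).
The state is a dict: "clock": time; "joints": joint angles; "qd": joint speeds; "effort": joint torques, N m; "eef_pos": TCP position; "eef_rot": TCP orientation; "wrist_force": force on the tool from outside, world axes, zero at the start; "moment": the same for the moment, N m; "finger_gap": finger opening in mm.
Only numpy, scipy, OpenCV 4.12 (cv2) and the standard library are available. Lean on these libraries where they do the work, as an engineer would, in place of code of your own. Each camera call takes 0.05 s, during which the arm holds its last target. There are 200 camera calls.

## Working session

There is one attempt and no reset: what is moved stays moved. The work goes in short steps, Python scripts to look and compute and a shell command to move; the robot and the scene stay as the last step left them, time stands still between calls to the robot, and variables do not carry over. Pictures are saved under pics/ and viewed, about 8 in all and at most 12, crops included, and the job is handed in when it is done.

```bash
mkdir -p pics; ls; cat > h.py <<'E'
import numpy as np, cv2, json
from cell import manip
from scipy.spatial.transform import Rotation as R
def rot(o): return R.from_euler('xyz',o).as_matrix()
def pts(c,mask):
    v,u=np.nonzero(mask&(c["z_map"]>0)); z=c["z_map"][v,u].astype(float)
    K=np.array(c["mtx"],float)
    x=(u-K[0,2])/K[0,0]; y=(v-K[1,2])/K[1,1]
    xd,yd=x.copy(),y.copy()
    for _ in range(20):
        f=1+c["k1"]*(x*x+y*y); x=xd/f; y=yd/f
    P=np.c_[x*z,-y*z,-z]
    return P@rot(c["orientation"]).T+np.array(c["xyz"])
E
python3 - <<'E'
from h import *
for n in ("side","top"):
    c=manip.camera(n); cv2.imwrite(f"pics/{n}0.png",c["pixels"][...,::-1]); print(n,c["xyz"],c["orientation"],c["k1"],np.shape(c["orientation"]))
    for t in ("box","clip_front","clip_left","clip_right","lamp","brown_bottle_mid","candle_mid","green_crystal_mid","pink_crystal_mid"):
        for r in manip.cut_out(t,n)[:2]:
            p=pts(c,r["region"])
            print(t,round(r["confidence"],2),np.round(r["centre"]),r["region"].sum(),np.round(np.median(p,0)) if len(p) else 0,np.round(np.percentile(p,[3,97],axis=0)).tolist() if len(p) else 0)
print(manip.read_state())
E
```

```text
pics
side [476.66199734 620.07913648 670.22526088] [ 8.21543807e-01  9.65681700e-04 -3.02720356e+00] 0.007641289285796726 (3,)
box 0.84 [291. 238.] 919 [602. 115.  91.] [[580.0, -42.0, 3.0], [627.0, 133.0, 95.0]]
clip_right 0.52 [258. 240.] 1320 [665. 102.  55.] [[593.0, 68.0, 10.0], [702.0, 125.0, 266.0]]
lamp 0.97 [260. 236.] 1377 [665. 102.  55.] [[591.0, 64.0, 9.0], [705.0, 127.0, 266.0]]
brown_bottle_mid 0.88 [281. 167.] 503 [ 675. -151.   82.] [[657.0, -166.0, 7.0], [696.0, -140.0, 156.0]]
candle_mid 0.58 [266. 278.] 1169 [635. 218.  72.] [[613.0, 181.0, 6.0], [663.0, 230.0, 88.0]]
green_crystal_mid 0.63 [289. 235.] 899 [602. 110.  91.] [[581.0, -47.0, 8.0], [628.0, 132.0, 94.0]]
pink_crystal_mid 0.6 [266. 277.] 1160 [635. 218.  73.] [[613.0, 180.0, 8.0], [664.0, 230.0, 88.0]]
pink_crystal_mid 0.35 [292. 235.] 907 [603. 111.  91.] [[581.0, -48.0, 7.0], [629.0, 132.0, 94.0]]
top [475.51648447 -22.82683522 961.72651226] [ 0.11763437  0.03341939 -1.57505725] 0.0217503942815577 (3,)
box 0.79 [329. 224.] 11274 [538. -13.  94.] [[444.0, -126.0, 89.0], [619.0, 97.0, 98.0]]
box 0.62 [3
[... 812 characters left out ...]
.  54.] [[406.0, 138.0, 5.0], [431.0, 162.0, 67.0]]
{'clock': 1.0, 'joints': array([-1.38858128e+00,  2.99857515e-01,  1.52100167e+00,  5.22683261e-06,
        1.32067895e+00, -6.65832659e-02]), 'qd': array([ 0.00069014,  0.00183642, -0.0002602 , -0.00050233,  0.00131295,
        0.00233495]), 'effort': array([-2.22257317e-03, -5.31663144e+01, -3.52923274e+01,  7.07206805e-02,
        2.12059339e-02,  5.53272048e-05]), 'eef_pos': array([ 135.43820893, -533.05851351,  216.46819038]), 'eef_rot': array([ 1.59682424,  1.57074157, -1.29597139]), 'wrist_force': array([ 0.37255372, -0.11613361,  0.22343821]), 'moment': array([-0.03847058, -0.02710203, -0.04013464]), 'finger_gap': 93.79864707714275}
```

View pics/top0.png

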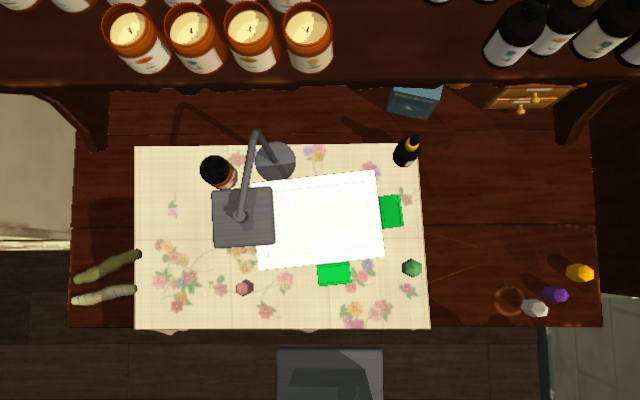

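View pics/side0.png

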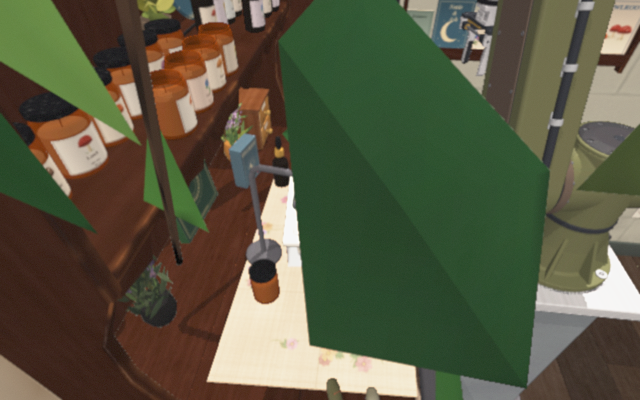

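Top: the front clip is at (333,272) and the right clip at (390,211). The lamp head at (243,217) hides the left clip. Side: foliage hides the box. Next I'll fit the geometry from the top depth.

```bash
cat > fit.py <<'E'
from h import *
from scipy.optimize import minimize
c=manip.camera("top"); px=c["pixels"].astype(int)
P=np.full((400,640,3),np.nan); m=c["z_map"]>0; P[m]=pts(c,m)
np.save("top.npy",P)
green=(px[...,1]>px[...,0]+60)&(px[...,1]>px[...,2]+60)
z=P[...,2]; x=P[...,0]; y=P[...,1]
lid=(z>86)&(z<99)&~green&(x>400)&(x<660)&(y>-150)&(y<125)&(px.min(2)>150)
lid=cv2.morphologyEx(lid.astype(np.uint8),cv2.MORPH_OPEN,np.ones((5,5)))>0
Q=P[lid][:,:2]
print(len(Q),cv2.minAreaRect(Q.astype(np.float32)))
head=(z>228)&(z<250)&(x>470)&(x<620)&(y<190)
hr=cv2.minAreaRect(P[head][:,:2].astype(np.float32)); print("head",hr,np.round(cv2.boxPoints(hr)))
# lid rectangle fit: few points outside, front+right edges tight
def cost(p):
    ct,st=np.cos(p[2]),np.sin(p[2]); d=Q-p[:2]; u=d[:,0]*ct+d[:,1]*st; v=-d[:,0]*st+d[:,1]*ct
    ex=np.maximum(abs(u)-81,0)+np.maximum(abs(v)-116,0)
    lo=np.percentile(u,1)+79.5; hi=np.percentile(u,99)-79.5; r=np.percentile(v,1)+114
    return (ex**2).mean()*5+lo*lo+hi*hi+r*r
for a in (0.0,0.1,.2):
    r=minimize(cost,[540,-12,a],method="Nelder-Mead",options=dict(maxiter=2000,initial_simplex=[[540,-12,a],[550,-12,a],[540,-2,a],[540,-12,a+.1]])); print(r.fun,r.x)
E
python3 fit.py; python3 - <<'E'
from h import *
P=np.load("top.npy")
for n,b in (("front",(300,360,258,292)),("right",(374,408,190,232))):
    c0,c1,r0,r1=b; S=P[r0:r1,c0:c1].reshape(-1,3); S=S[(S[:,2]>60)&(S[:,2]<130)]; print(n,len(S))
print("height grid rows x cols"); g=P[8::24,8::26]; 
for r in g: print(" ".join(f"{a[0]:.0f},{a[1]:.0f},{a[2]:.0f}" if np.isfinite(a[0]) else "-" for a in r[12:]))
E
```

```text
9735 ((543.7826538085938, 9.250900268554688), (161.64393615722656, 231.50758361816406), 5.975178241729736)
head ((536.8795776367188, 116.79678344726562), (90.15731811523438, 95.46247863769531), 3.8060333728790283) [[489. 161.]
 [495.  66.]
 [585.  72.]
 [579. 167.]]
0.15620395527784975 [5.43170530e+02 9.91274234e+00 6.60386652e-02]
0.15620396538430653 [5.43170497e+02 9.91276506e+00 6.60386715e-02]
0.2163279980071539 [5.42980835e+02 9.92153248e+00 1.46574029e-01]
front 1022
right 966
height grid rows x cols
740,-10,475 781,-40,398 779,-72,400 778,-103,400 779,-135,398 777,-167,400 777,-198,399 776,-229,399 715,-213,512 729,-251,483 723,-272,493 730,-305,479 719,-319,497
723,-9,454 750,-39,399 749,-71,400 749,-103,398 748,-135,398 747,-166,398 746,-197,400 712,-203,468 703,-223,485 713,-259,463 728,-304,430 710,-311,466 706,-334,472
698,-9,449 718,-39,400 718,-71,400 718,-102,400 716,-133,400 716,-164,401 715,-195,401 699,-213,437 715,-258,398 713,-288,399 708,-313,409 713,-349,397 700,-362,425
689,-7,399 689,-39,398 690,-71,395 689,-102,396 688,-134,396 688,-165,395 688,-197,392 688,-
[... 1319 characters left out ...]
,2 402,-424,53 398,-495,2 386,-626,-150 401,-578,25
352,6,3 352,-45,2 352,-95,1 352,-146,3 352,-196,2 352,-246,2 352,-296,-1 353,-345,3 353,-394,2 353,-443,1 354,-491,3 307,-737,-364 321,-739,-256
165,31,-800 165,-62,-800 165,-154,-801 167,-246,-795 167,-337,-797 - 166,-521,-806 168,-610,-800 169,-699,-798 190,-737,-681 218,-741,-520 243,-740,-380 263,-741,-267
107,28,-690 108,-58,-685 106,-145,-699 84,-244,-801 84,-335,-800 85,-425,-798 84,-518,-808 87,-605,-797 87,-695,-801 109,-742,-704 148,-741,-529 179,-743,-393 206,-740,-274
109,19,-401 110,-51,-398 30,-144,-698 1,-243,-807 4,-332,-798 4,-423,-800 6,-511,-796 7,-600,-797 8,-688,-795 30,-742,-716 79,-739,-535 115,-743,-404 147,-743,-288
```

```bash
python3 - <<'E'
from h import *
c=manip.camera("wrist"); cv2.imwrite("pics/w0.png",c["pixels"][...,::-1]); print(c["xyz"],c["orientation"])
E
```

```text
[ 210.65610282 -513.95573779  384.0793889 ] [-2.65156723e-01  1.50630841e-04 -1.32266254e+00]
```

The box centre is about (543.8, 9.3) with yaw about 0.104. The lid rectangle came out at 161.6x231.5, which matches the spec. The moves only spin the tool and never tilt it, so I'll see whether pushing to the reach limit tilts the tool. At this azimuth it would tilt towards -y, which is the slant the left clip needs.

```bash
python3 -m handwheel '[[[-60,0,0],0],[[-60,0,0],0],[[-60,0,0],0],[[-60,0,0],0],[[-60,0,0],0],[[-60,0,0],0],[[-60,0,0],0],[[-60,0,0],0],[[-60,0,0],0],[[-60,0,0],0]]' 255 20; cat > st.py <<'E'
from h import *
s=manip.read_state(); M=rot(s["eef_rot"]); print("t",round(s["clock"],2),"tcp",np.round(s["eef_pos"],1),"gap",round(s["finger_gap"],1),"F",np.round(s["wrist_force"],1)); print("q",np.round(s["joints"],3)); print("tool x,y,z cols\n",np.round(M,3))
E
python3 st.py
```

```text
clock: 2.35
eef_pos: [118.0, -465.3, 687.6]
eef_rot: [1.571, 1.519, -1.321]
wrist_force: [0.2, -0.3, 0.5]
finger_gap: 0.5
t 2.35 tcp [ 118.  -465.3  687.6] gap 0.5 F [ 0.2 -0.3  0.5]
q [-1.401  0.402  0.235  0.006  2.453 -0.074]
tool x,y,z cols
 [[ 0.013  0.246 -0.969]
 [-0.05  -0.968 -0.246]
 [-0.999  0.052 -0.   ]]
```

```bash
python3 -m handwheel '[[[-60,0,0],0],[[-60,0,0],0],[[-60,0,0],0],[[-60,0,0],0],[[-60,0,0],0],[[-60,0,0],0],[[-60,0,0],0],[[-60,0,0],0],[[-60,0,0],0],[[-60,0,0],0]]' >/dev/null;  python3 st.py
```

```text
t 3.6 tcp [  56.3 -221.7  813.5] gap 0.5 F [ 0.1 -0.3  0.1]
q [-1.537  0.027  0.236  0.101  2.659 -0.12 ]
tool x,y,z cols
 [[ 0.054  0.24  -0.969]
 [-0.214 -0.945 -0.246]
 [-0.975  0.221  0.   ]]
```

```bash
python3 -m handwheel '[[[-10,60,0],0],[[-10,60,0],0],[[-10,60,0],0],[[-30,50,0],0],[[-30,50,0],0],[[-30,50,0],0],[[-30,50,0],0],[[-30,50,0],0],[[-30,50,0],0],[[-30,50,0],0]]' >/dev/null;  python3 st.py
```

```text
t 4.85 tcp [ 119.  -468.9  763.8] gap 0.4 F [ 0.9 -0.1 -0.2]
q [-1.42   0.278  0.236  0.051  2.191 -0.059]
tool x,y,z cols
 [[ 0.104  0.223 -0.969]
 [-0.412 -0.877 -0.246]
 [-0.905  0.425  0.   ]]
```

The tilt builds up and stays: it's at 25° towards -y. One more push.

```bash
python3 -m handwheel '[[[-30,50,0],0],[[-30,50,0],0],[[-30,50,0],0],[[-30,50,0],0],[[-30,50,0],0],[[-30,50,0],0],[[-30,50,0],0],[[0,0,0],0],[[0,0,0],0],[[0,0,0],0]]' >/dev/null;  python3 st.py
```

```text
t 6.1 tcp [ 129.  -508.   795.3] gap 0.6 F [ 0.2 -0.  -0.4]
q [-1.422  0.269  0.236  0.066  1.988 -0.053]
tool x,y,z cols
 [[ 0.149  0.196 -0.969]
 [-0.587 -0.771 -0.246]
 [-0.796  0.605  0.   ]]
```

The tilt is 37° and held. Before swinging to the left side I'll check how far away the hanging leaves seen in the side view are.

```bash
python3 - <<'E'
from h import *
c=manip.camera("side"); m=c["z_map"]>0; P=np.full((400,640,3),np.nan); P[m]=pts(c,m)
for r in range(20,400,60): print(" ".join("%.0f,%.0f,%.0f"%tuple(P[r,k]) if m[r,k] else "-" for k in range(20,640,60)))
L=P[m]; L=L[(L[:,1]>150)&(L[:,2]>260)&(L[:,0]<640)&(L[:,0]>100)]; print(len(L), np.round(np.percentile(L,[1,10,50,90,99],axis=0)))
E
```

```text
532,563,652 915,62,494 - 805,-128,443 703,-207,423 - 474,560,653 225,-723,289 243,-88,472 197,24,506 -327,-718,306
915,215,465 525,564,643 - 702,149,447 794,-464,168 - 474,570,648 464,563,645 233,-21,395 171,45,427 -444,-739,105
568,545,615 781,311,446 767,234,397 689,218,393 777,-326,33 - - 464,572,640 453,566,637 138,65,334 5,9,307
697,465,506 775,357,398 709,349,398 856,-17,48 723,-85,-0 481,582,635 - 464,581,636 453,575,632 97,87,222 -13,71,219
739,465,435 687,463,440 698,400,358 813,133,0 649,182,87 481,584,624 472,586,628 463,586,629 453,582,625 21,80,49 -909,-700,-807
806,465,326 734,465,340 879,291,-1 760,278,-1 639,266,2 480,588,612 470,589,616 461,589,617 452,588,617 -37,120,-120 -743,-344,-803
523,604,614 817,465,167 736,457,169 718,390,-2 611,379,3 506,366,0 400,354,-1 455,586,589 449,592,606 -384,-44,-796 -616,-73,-799
81384 [[443. 533. 583.]
 [450. 559. 608.]
 [470. 577. 630.]
 [530. 590. 649.]
 [570. 604. 655.]]
```

```bash
python3 -m handwheel '[[[20,0,0],-0.1745],[[20,0,0],-0.1745],[[20,0,0],-0.1745],[[20,0,0],-0.1745],[[20,0,0],-0.1745],[[20,0,0],-0.1745],[[20,0,0],-0.1745],[[20,0,0],-0.1745],[[20,0,0],-0.1745],[[0,0,0],0]]' >/dev/null;  python3 st.py; cat > go.py <<'E'
import sys
from h import *
s=manip.read_state(); M=rot(s["eef_rot"]); d=np.array([float(a) for a in sys.argv[1:4]])-s["eef_pos"]
print("tool shift",np.round(M.T@d,1),"dist",round(np.linalg.norm(d)))
E
python3 go.py 380 -150 520; python3 go.py 400 300 450
```

```text
t 7.4 tcp [ 156.  -614.2  650.4] gap 0.5 F [ 0.7 -0.2 -0.3]
q [-1.399  0.2    0.767  0.046  1.529 -1.633]
tool x,y,z cols
 [[ 0.149  0.969  0.195]
 [-0.584  0.245 -0.774]
 [-0.798  0.001  0.603]]
tool shift [-133.9  330.9 -394. ] dist 532
tool shift [-338.1  460.5 -780.4] dist 967
```

```bash
python3 -m handwheel '[[[-13,33,-39],0],[[-13,33,-39],0],[[-13,33,-39],0],[[-13,33,-39],0],[[-13,33,-39],0],[[-13,33,-39],0],[[-13,33,-39],0],[[-13,33,-39],0],[[-13,33,-39],0],[[-13,33,-39],0]]' >/dev/null;  python3 st.py; python3 go.py 420 320 420
```

```text
t 8.65 tcp [ 379.9 -153.5  520.4] gap 0.6 F [ 0.7 -1.1  0.2]
q [-0.11  -0.24   1.51  -0.604  1.601 -0.456]
tool x,y,z cols
 [[ 0.151  0.97   0.189]
 [-0.588  0.242 -0.772]
 [-0.795  0.005  0.607]]
tool shift [-192.4  152.8 -419. ] dist 486
```

```bash
python3 -m handwheel '[[[-19,15,-42],0],[[-19,15,-42],0],[[-19,15,-42],0],[[-19,15,-42],0],[[-19,15,-42],0],[[-19,15,-42],0],[[-19,15,-42],0],[[-19,15,-42],0],[[-19,15,-42],0],[[-19,15,-42],0]]' >/dev/null;  python3 st.py; python3 go.py 504 250 243
python3 - <<'E'
from h import *
c=manip.camera("wrist"); cv2.imwrite("pics/w1.png",c["pixels"][...,::-1]); print(c["xyz"],c["orientation"])
E
```

```text
t 9.9 tcp [414.7 318.6 416.9] gap 0.6 F [ 1.3 -0.1 -0.4]
q [ 0.836  0.367  1.099 -0.588  2.001  0.432]
tool x,y,z cols
 [[ 0.15   0.97   0.19 ]
 [-0.586  0.242 -0.773]
 [-0.796  0.004  0.605]]
tool shift [192.1  69.3 -35.2] dist 207
[376.26435219 476.62214418 504.06474634] [-0.91549485 -0.00501409  0.24336421]
```

```bash
python3 -m handwheel '[[[10,10,-5],0],[[20,10,-5],0],[[20,10,-5],0],[[20,10,-5],0],[[20,10,-5],0],[[20,10,-5],0],[[20,10,-5],0],[[20,0,0],0],[[20,0,0],0],[[20,0,0],0]]' >/dev/null;  python3 st.py
cat > clip.py <<'E'
import sys
from h import *
# usage clip.py clip along,out,up ... : successive TCP waypoints rel. hinge -> tool shifts
B=np.array([543.8,9.25,85.]); yaw=0.104
e1=np.array([np.cos(yaw),np.sin(yaw),0]); e2=np.array([-np.sin(yaw),np.cos(yaw),0]); u=np.array([0,0,1.])
H={'left':(B+120*e2,e1,e2),'right':(B-120*e2,e1,-e2),'front':(B-85*e1-20*e2,e2,-e1)}[sys.argv[1]]
s=manip.read_state(); M=rot(s["eef_rot"]); p=s["eef_pos"]
d=p-H[0]; print("now along,out,up",np.round([d@H[1],d@H[2],d[2]],1),"F along,out,up",np.round([s["wrist_force"]@H[1],s["wrist_force"]@H[2],s["wrist_force"][2]],1),"t",round(s["clock"],2))
print("tool axes (cols x,y,z) in along,out,up\n",np.round(np.array([H[1],H[2],u])@M,3))
for w in sys.argv[2:]:
    a,o,v=map(float,w.split(',')); q=H[0]+a*H[1]+o*H[2]+v*u; print(w,np.round(q),"shift",np.round(M.T@(q-p),1)); p=q
E
python3 clip.py left -1,30,39 -1,31,16 -1,29,5 -1,30,-7 -1,28,-15 -1,22,-23 -1,15,-26
python3 - <<'E'
from h import *
c=manip.camera("wrist"); cv2.imwrite("pics/w1.png",c["pixels"][...,::-1])
px=c["pixels"].astype(int); g=(px[...,1]>px[...,0]+60)&(px[...,1]>px[...,2]+60)&(px[...,1]>90)
n,l,s,ce=cv2.connectedComponentsWithStats(g.astype(np.uint8))
B=np.array([543.8,9.25]); yaw=.104
for i in range(1,n):
    if s[i,4]>150:
        p=pts(c,l==i); b=(p[:,:2]-B)@np.array([[np.cos(yaw),-np.sin(yaw)],[np.sin(yaw),np.cos(yaw)]]); q=np.c_[b,p[:,2]]
        print(s[i],"box frame pct",np.round(np.percentile(q,[3,50,97],axis=0)).tolist())
E
```

```text
t 11.2 tcp [504.8 248.1 244.2] gap 0.2 F [ 0.2 -0.2 -0.7]
q [ 0.65   0.464  1.356 -0.591  1.604  0.473]
tool x,y,z cols
 [[ 0.149  0.97   0.191]
 [-0.587  0.242 -0.773]
 [-0.796  0.003  0.605]]
now along,out,up [-14.  121.7 159.2] F along,out,up [ 0.2 -0.2 -0.7] t 11.2
tool axes (cols x,y,z) in along,out,up
 [[ 0.087  0.99   0.11 ]
 [-0.599  0.14  -0.788]
 [-0.796  0.003  0.605]]
-1,30,39 [527. 158. 124.] shift [151.7  -0.3   0.9]
-1,31,16 [527. 159. 101.] shift [ 17.7   0.1 -14.7]
-1,29,5 [527. 157.  90.] shift [10.  -0.3 -5.1]
-1,30,-7 [527. 158.  78.] shift [ 9.   0.1 -8.1]
-1,28,-15 [527. 156.  70.] shift [ 7.6 -0.3 -3.3]
-1,22,-23 [528. 150.  62.] shift [10.  -0.9 -0.1]
-1,15,-26 [529. 143.  59.] shift [ 6.6 -1.   3.7]
[ 296  157   49   27 1044] box frame pct [[-26.0, 122.0, 81.0], [2.0, 140.0, 84.0], [30.0, 157.0, 88.0]]
[235 218  24  20 413] box frame pct [[-116.0, -45.0, 86.0], [-99.0, -13.0, 87.0], [-82.0, 11.0, 89.0]]
```

View pics/w1.png

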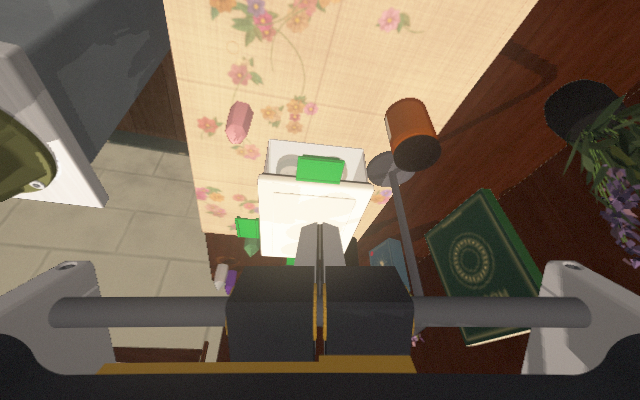

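The wrist view shows the left clip at (320,169) under the approach line, almost level, and its position agrees with the model. Advancing to just above it.

```bash
python3 -m handwheel '[[[20,0,0],0],[[20,0,0],0],[[20,0,0],0],[[20,0,0],0],[[20,0,0],0],[[20,0,0],0],[[20,0,0],0],[[12,0,0],0],[[8,0,-7],0],[[10,0,-8],0]]' >/dev/null;  python3 clip.py left -1,29,5 -1,30,-7 -1,28,-15 -1,22,-23 -1,15,-26 
```

```text
now along,out,up [-1.1 33.6 14.4] F along,out,up [ 0.3 -0.   0.2] t 12.5
tool axes (cols x,y,z) in along,out,up
 [[ 0.088  0.99   0.114]
 [-0.599  0.144 -0.788]
 [-0.796  0.001  0.606]]
-1,29,5 [527. 157.  90.] shift [10.2 -0.6 -2.1]
-1,30,-7 [527. 158.  78.] shift [ 9.   0.1 -8.1]
-1,28,-15 [527. 156.  70.] shift [ 7.6 -0.3 -3.3]
-1,22,-23 [528. 150.  62.] shift [10.  -0.9 -0.1]
-1,15,-26 [529. 143.  59.] shift [ 6.6 -1.   3.7]
```

```bash
python3 -m handwheel '[[[5,0,-1],0],[[5,0,-1],0],[[5,0,-4],0],[[4,0,-4],0],[[4,0,-2],0],[[4,0,-1],0],[[5,0,0],0],[[5,0,0],0],[[3,0,1],0],[[0,0,0],0]]' >/dev/null;  python3 clip.py left -1,15,-26 -1,12,-26
python3 - <<'E'
from h import *
c=manip.camera("wrist"); cv2.imwrite("pics/w2.png",c["pixels"][100:300,200:440,::-1])
E
```

```text
now along,out,up [  1.2  19.4 -24.4] F along,out,up [-0.2  6.2  4.2] t 13.75
tool axes (cols x,y,z) in along,out,up
 [[ 0.089  0.989  0.114]
 [-0.598  0.145 -0.788]
 [-0.796  0.002  0.605]]
-1,15,-26 [529. 143.  59.] shift [ 3.7 -2.8  2.2]
-1,12,-26 [529. 140.  59.] shift [ 1.8 -0.4  2.4]
```

```bash
python3 -m handwheel '[[[0.6,0,0.8],0],[[0.6,0,0.8],0],[[0.6,0,0.8],0],[[0.6,0,0.8],0],[[0,0,0],0],[[0,0,0],0],[[0,0,0],0],[[0,0,0],0],[[0,0,0],0],[[0,0,0],0]]' >/dev/null;  python3 clip.py left 
python3 - <<'E'
from h import *
c=manip.camera("wrist"); cv2.imwrite("pics/w2.png",cv2.resize(c["pixels"][100:300,200:440,::-1],None,fx=2,fy=2))
E
```

```text
now along,out,up [  1.5  16.5 -24.5] F along,out,up [-2.6 16.4  3.7] t 15.05
tool axes (cols x,y,z) in along,out,up
 [[ 0.089  0.989  0.115]
 [-0.597  0.145 -0.789]
 [-0.797  0.002  0.603]]
```

View pics/w2.png

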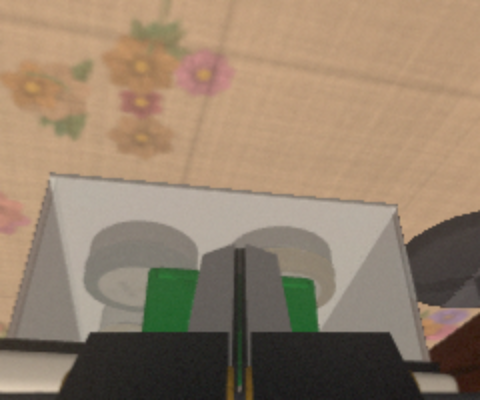

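Left clip is folded and bearing on its stop at 16 N, well above the 1–2 N bead. I'll back off along the tool axis and check it stays home.

```bash
python3 -m handwheel '[[[-5,0,0],0],[[-20,0,0],0],[[-20,0,0],0],[[-20,0,0],0],[[-20,0,0],0],[[-20,0,0],0],[[-20,0,0],0],[[-20,0,0],0],[[-20,0,0],0],[[-20,0,0],0]]' >/dev/null; cat > look.py <<'E'
import sys
from h import *
c=manip.camera("wrist" if len(sys.argv)<2 else sys.argv[1])
px=c["pixels"].astype(int); g=(px[...,1]>px[...,0]+50)&(px[...,1]>px[...,2]+50)
n,l,s,ce=cv2.connectedComponentsWithStats(g.astype(np.uint8))
B=np.array([543.8,9.25]); yaw=.104
for i in range(1,n):
    if s[i,4]>100:
        p=pts(c,l==i)
        if not len(p): continue
        b=(p[:,:2]-B)@np.array([[np.cos(yaw),-np.sin(yaw)],[np.sin(yaw),np.cos(yaw)]]); q=np.c_[b,p[:,2]]
        if abs(np.median(q,0)).max()<200: print(s[i],"box frame pct",np.round(np.percentile(q,[3,50,97],axis=0)).tolist())
E
python3 look.py; python3 st.py; python3 go.py 380 250 470;python3 go.py 380 -150 520
```

```text
[295 179  46  29 792] box frame pct [[-24.0, 121.0, 52.0], [6.0, 124.0, 70.0], [29.0, 126.0, 88.0]]
[231 239  26  19 419] box frame pct [[-116.0, -46.0, 85.0], [-100.0, -14.0, 87.0], [-82.0, 11.0, 89.0]]
t 16.4 tcp [503.4 254.1 211.2] gap 0.3 F [1.1 0.9 1.4]
q [ 0.659  0.497  1.386 -0.589  1.554  0.511]
tool x,y,z cols
 [[ 0.152  0.969  0.195]
 [-0.585  0.247 -0.772]
 [-0.797  0.003  0.605]]
tool shift [-222.5 -119.8  135.6] dist 287
tool shift [ -28.2 -218.4  474.8] dist 523
```

```bash
cat > slope.py <<'E'
import sys
from h import *
# slope of clip face: angle from vertical
ax,sg=({'left':(1,1),'right':(1,-1),'front':(0,-1)})[sys.argv[1]]
c=manip.camera("wrist")
px=c["pixels"].astype(int); g=(px[...,1]>px[...,0]+50)&(px[...,1]>px[...,2]+50)
p=pts(c,g); B=np.array([543.8,9.25]); yaw=.104
b=(p[:,:2]-B)@np.array([[np.cos(yaw),-np.sin(yaw)],[np.sin(yaw),np.cos(yaw)]]); ref=120 if ax else 85
o=sg*b[:,ax]-ref; a=b[:,1-ax]-(0 if ax else -20); k=(abs(a)<32)&(o>-4)&(o<42)&(p[:,2]>48)&(p[:,2]<80); o=o[k]; z=p[k,2]
f=np.polyfit(z,o,1); print(sys.argv[1],k.sum(),"angle",round(float(-np.arctan(f[0])),3),"out at edge",round(float(np.polyval(f,50)),1))
E
python3 slope.py left
python3 -m handwheel '[[[-32,-17,19],0],[[-32,-17,19],0],[[-32,-17,19],0],[[-32,-17,19],0],[[-32,-17,19],0],[[-32,-17,19],0],[[-32,-17,19],0],[[0,0,0],0],[[0,-24,53],0],[[0,-24,53],0]]' >/dev/null; python3 st.py;  python3 go.py 380 -150 520
```

```text
left 557 angle 0.035 out at edge 5.0
t 17.7 tcp [355.1 157.  530. ] gap 0.3 F [ 0.6 -1.   1. ]
q [ 0.692  0.004  1.272 -0.675  2.073  0.17 ]
tool x,y,z cols
 [[ 0.147  0.969  0.197]
 [-0.589  0.246 -0.77 ]
 [-0.795 -0.003  0.607]]
tool shift [192.4 -51.5 235.2] dist 308
```

Left reads 0.035 rad, so it's snapped. Next I'll go back to the right side to take the tilt out by pushing inward at the near limit.

```bash
python3 -m handwheel '[[[32,-9,39],0],[[32,-9,39],0],[[32,-9,39],0],[[32,-9,39],0],[[32,-9,39],0],[[32,-9,39],0],[[30,-34,14],0],[[30,-34,14],0],[[30,-34,14],0],[[30,-34,14],0]]' >/dev/null; python3 st.py;  python3 go.py 130 -450 320
```

```text
t 18.95 tcp [ 273.1 -296.5  456.4] gap 0.2 F [ 0.1 -0.9 -0.2]
q [-0.684 -0.42   1.778 -0.389  1.259 -0.913]
tool x,y,z cols
 [[ 0.148  0.969  0.196]
 [-0.587  0.246 -0.772]
 [-0.796 -0.     0.605]]
tool shift [ 177.4 -176.3    7.9] dist 250
```

```bash
python3 -m handwheel '[[[35,-35,2],0],[[35,-35,2],0],[[35,-35,2],0],[[35,-35,2],0],[[35,-35,2],0],[[-24,0,-32],0],[[-24,0,-32],0],[[-24,0,-32],0],[[-24,0,-32],0],[[-24,0,-32],0]]' >/dev/null; python3 st.py
```

```text
t 20.2 tcp [  97.2 -287.6  321.5] gap 0.5 F [-0.2 -0.3  0.6]
q [-1.401 -0.788  2.241  0.046  1.066 -1.654]
tool x,y,z cols
 [[ 0.139  0.971  0.197]
 [-0.567  0.241 -0.787]
 [-0.812 -0.003  0.584]]
```

```bash
python3 -m handwheel '[[[-12,0,-40],0],[[-12,0,-40],0],[[-12,0,-40],0],[[-12,0,-40],0],[[-12,0,-40],0],[[0,0,0],0],[[0,0,0],0],[[0,0,0],0],[[0,0,0],0],[[0,0,0],0]]' >/dev/null; python3 st.py
```

```text
t 21.45 tcp [ 148.3 -214.   255.9] gap 0.9 F [-0.6  0.4 -0.1]
q [-0.798 -0.789  2.365 -0.348  1.126 -0.948]
tool x,y,z cols
 [[ 0.077  0.975  0.206]
 [-0.519  0.216 -0.827]
 [-0.851 -0.044  0.523]]
```

```bash
python3 -m handwheel '[[[-37,29,4],0],[[-37,29,4],0],[[-37,29,4],0],[[-37,29,4],0],[[-37,29,4],0],[[-37,29,4],0],[[-37,29,4],0],[[-45,-10,-10],0],[[-45,-10,-10],0],[[-45,-10,-10],0]]' >/dev/null; python3 st.py; python3 go.py 140 200 790
```

```text
t 22.7 tcp [282.8  27.7 579.8] gap 0.3 F [0.1 1.  0.2]
q [ 0.434 -0.261  1.353 -0.631  2.122 -0.117]
tool x,y,z cols
 [[ 0.077  0.975  0.208]
 [-0.518  0.218 -0.827]
 [-0.852 -0.044  0.522]]
tool shift [-279.3 -110.9  -62.6] dist 307
```

```bash
python3 -m handwheel '[[[-46,-18,-10],0],[[-46,-18,-10],0],[[-46,-18,-10],0],[[-46,-18,-10],0],[[-46,-18,-10],0],[[-46,-18,-10],0],[[-34,20,-24],0],[[-34,20,-24],0],[[-34,20,-24],0],[[-34,20,-24],0]]' >/dev/null; python3 st.py
```

```text
t 23.95 tcp [173.3 309.2 725.2] gap 0.4 F [0.1 0.3 0. ]
q [ 1.166  0.398  0.237 -1.04   2.805 -0.019]
tool x,y,z cols
 [[ 0.094  0.973  0.21 ]
 [-0.503  0.229 -0.833]
 [-0.859 -0.027  0.511]]
```

```bash
python3 -m handwheel '[[[-30,20,-40],0],[[-30,20,-40],0],[[-30,20,-40],0],[[-30,20,-40],0],[[-30,20,-40],0],[[0,0,0],0],[[0,0,0],0],[[0,0,0],0],[[0,0,0],0],[[0,0,0],0]]' >/dev/null; python3 st.py
```

```text
t 25.2 tcp [176.  419.  650.1] gap 0.5 F [ 0.2 -0.1 -0.4]
q [ 1.292  0.583  0.235 -1.04   2.725  0.144]
tool x,y,z cols
 [[ 0.19   0.964  0.188]
 [-0.604  0.266 -0.752]
 [-0.774  0.03   0.632]]
```

Left is done. My attempts to untilt at the left and near limits were blocked by q4 and q2. The clock stands still between calls, so I'll fit the arm's kinematics from the readings and plan the untilt with them.

```bash
cat > kin.py <<'E'
import numpy as np
from scipy.spatial.transform import Rotation as R
from scipy.optimize import least_squares
def fk(q,p):
    a1,d1,L2,a3,L3,Lt=p
    Z=lambda a:R.from_euler('z',a).as_matrix(); Y=lambda a:R.from_euler('y',a).as_matrix()
    A=Z(q[0]); pos=A@[a1,0,d1]; A=A@Y(q[1]); pos=pos+A@[0,0,L2]; A=A@Y(q[2]); pos=pos+A@[a3,0,L3]; w=pos
    A=A@Z(q[3])@Y(q[4])@Z(q[5]); pos=pos+A@[0,0,Lt]
    return pos,A,w   # A[:,2]=approach = tool x
S=[([-1.389,.3,1.521,0,1.321,-.067],[135.4,-533.1,216.4]),([-1.401,.402,.235,.006,2.453,-.074],[118,-465.3,687.6]),([-1.537,.027,.236,.101,2.659,-.12],[56.3,-221.7,813.5]),
([-1.422,.269,.236,.066,1.988,-.053],[129,-508,795.3]),([-1.399,.2,.767,.046,1.529,-1.633],[156,-614.2,650.4]),([-.11,-.24,1.51,-.604,1.601,-.456],[379.9,-153.5,520.4]),
([.65,.464,1.356,-.591,1.604,.473],[504.8,248.1,244.2]),([-1.401,-.788,2.241,.046,1.066,-1.654],[97.2,-287.6,321.5]),([.434,-.261,1.353,-.631,2.122,-.117],[282.8,27.7,579.8]),([1.292,.583,.235,-1.04,2.725,.144],[176,419,650.1])]
r=least_squares(lambda p:np.concatenate([fk(q,p)[0]-t for q,t in S]),[0,400,360,0,360,300])
p=r.x
if __name__=="__main__":
    print(np.round(p,1),"res",np.round(abs(r.fun).max(),1)); 
    for q,t in (S[7],S[9]): print(np.round(fk(q,p)[1],3))
    print("in-plane table, tool outward tilt T: phi=q2+q3, q5=pi-T-phi")
    for q3 in (2.2,2.5):
        for q2 in (0,.3,.6,.9):
            q=[0,q2,q3,0,0,0]; x,A,w=fk(q,p); print(q2,q3,"q5=0: tcp r,z",np.round([x[0],x[2]]),"tilt",round(np.pi-q2-q3,2),"wrist",np.round([w[0],w[2]]))
    for q2 in (.4,.7,.9,1.1,1.3):
        x,A,w=fk([0,q2,.236,0,0,0],p); print("outer q2",q2,"wrist r,z",np.round([w[0],w[2]]))
E
python3 kin.py
```

```text
[  6.4 213.6 408.3  45.9 444.2 227.6] res 40.4
[[-0.971 -0.197  0.138]
 [-0.24   0.787 -0.568]
 [ 0.003 -0.584 -0.811]]
[[-0.964 -0.188  0.19 ]
 [-0.266  0.752 -0.603]
 [-0.03  -0.632 -0.775]]
in-plane table, tool outward tilt T: phi=q2+q3, q5=pi-T-phi
0 2.2 q5=0: tcp r,z [522. 189.] tilt 0.94 wrist [338. 323.]
0.3 2.2 q5=0: tcp r,z [492.  38.] tilt 0.64 wrist [356. 220.]
0.6 2.2 q5=0: tcp r,z [419. -98.] tilt 0.34 wrist [342. 117.]
0.9 2.2 q5=0: tcp r,z [ 308. -206.] tilt 0.04 wrist [299.  22.]
0 2.5 q5=0: tcp r,z [372.  56.] tilt 0.64 wrist [235. 239.]
0.3 2.5 q5=0: tcp r,z [309. -45.] tilt 0.34 wrist [233. 170.]
0.6 2.5 q5=0: tcp r,z [ 219. -123.] tilt 0.04 wrist [209. 105.]
0.9 2.5 q5=0: tcp r,z [ 110. -170.] tilt -0.26 wrist [168.  50.]
outer q2 0.4 wrist r,z [466. 920.]
outer q2 0.7 wrist r,z [654. 752.]
outer q2 0.9 wrist r,z [748. 613.]
outer q2 1.1 wrist r,z [813. 457.]
outer q2 1.3 wrist r,z [845. 292.]
```

```bash
cat > kin2.py <<'E'
import numpy as np
from scipy.spatial.transform import Rotation as R
from scipy.optimize import least_squares
import kin
Z=lambda a:R.from_euler('z',a).as_matrix(); Y=lambda a:R.from_euler('y',a).as_matrix()
def fk(q,p):
    a1,d1,L2,a3,L3,Lt,b,c,d=p
    A=Z(q[0]); pos=A@[a1,d,d1]; A=A@Y(q[1]); pos=pos+A@[0,0,L2]; A=A@Y(q[2]); pos=pos+A@[a3,0,L3]
    A=A@Z(q[3]); A=A@Y(q[4]); pos=pos+A@[b,c,Lt]; return pos,A@Z(q[5])
S=kin.S+[([-.798,-.789,2.365,-.348,1.126,-.948],[148.3,-214,255.9]),([1.166,.398,.237,-1.04,2.805,-.019],[173.3,309.2,725.2]),([.836,.367,1.099,-.588,2.001,.432],[414.7,318.6,416.9])]
r=least_squares(lambda p:np.concatenate([fk(q,p)[0]-t for q,t in S]),[0,400,360,0,360,300,0,0,0]); p=r.x
lo=np.array([-3.03,-.79,.23,-1.04,0,-2.55]); hi=np.array([3.03,2.21,2.52,4.18,3.07,2.55])
# tool frame columns (x,y,z)=(A z, ?, ?): constant T with M = A@T
T0=None
def step(q,row,spin,w,T):
    pos,A=fk(q,p); M=A@T; tp=pos+M@row; tM=M@R.from_euler('x',spin).as_matrix()
    def res(x):
        a,B=fk(x,p); return np.r_[(a-tp),w*R.from_matrix(tM.T@B@T).as_rotvec(),.5*(x-q)]
    dq=np.array([2.22,2.22,2.57,3.14,3.14,3.14])*.7/8
    L=np.maximum(lo,q-dq)-1e-6; H=np.minimum(hi,q+dq)+1e-6
    return least_squares(res,np.clip(q,L+1e-7,H-1e-7),bounds=(L,H),max_nfev=60).x
M=np.array([[.246*0+.013,.246,-.969],[-.05,-.968,-.246],[-.999,.052,0]]); A=fk([-1.401,.402,.235,.006,2.453,-.074],p)[1]; T=np.round(A.T@M)
def run(q,rows,w):
    q=np.array(q,float)
    for rw in rows: q=step(q,np.array(rw[:3],float),rw[3] if len(rw)>3 else 0,w,T)
    return q
def show(q):
    x,A=fk(q,p); print(np.round(x),"q",np.round(q,2),"approach",np.round(A[:,2],3))
if __name__=="__main__":
    print(np.round(p,1),"res",np.round(abs(r.fun).max(),1)); print(T)
    for w in (100,200,400,800):
        print("w",w); show(run([-1.401,.402,.235,.006,2.453,-.074],[[-60,0,0]]*10,w)); show(run([-1.537,.027,.236,.101,2.659,-.12],[[-10,60,0]]*3+[[-30,50,0]]*7,w)); show(run([1.166,.398,.237,-1.04,2.805,-.019],[[-30,20,-40]]*5,w)); show(run([-1.401,-.788,2.241,.046,1.066,-1.654],[[-12,0,-40]]*5,w))
E
python3 kin2.py
```

```text
[2.000e-01 2.212e+02 4.243e+02 4.090e+01 4.473e+02 2.597e+02 0.000e+00
 0.000e+00 3.670e+01] res 0.2
[[ 0. -1. -0.]
 [ 0.  0. -1.]
 [ 1. -0.  0.]]
w 100
[  46.  -71. 1021.] q [-1.46 -0.38  0.23  0.01  1.89 -0.07] approach [ 0.114 -0.979 -0.168]
[  67. -238. 1194.] q [-1.9  -0.17  0.23  0.47  1.08  0.01] approach [ 0.114 -0.898  0.425]
[148. 533. 730.] q [ 1.59  0.5   0.23 -1.04  2.09  0.37] approach [ 0.75   0.016 -0.661]
[  73. -104.  304.] q [-0.65 -0.79  2.2  -0.3   1.82 -0.88] approach [-0.255 -0.167 -0.952]
w 200
[  62. -128.  958.] q [-1.59 -0.28  0.23  0.13  2.1  -0.09] approach [ 0.087 -0.884 -0.459]
[  90. -356. 1058.] q [-1.67 -0.05  0.23  0.34  1.47 -0.06] approach [ 0.245 -0.967 -0.075]
[174. 488. 653.] q [ 1.4   0.55  0.23 -0.82  2.42  0.43] approach [ 0.442 -0.285 -0.85 ]
[  99. -139.  290.] q [-0.68 -0.79  2.24 -0.33  1.62 -0.89] approach [-0.15  -0.29  -0.945]
w 400
[  51. -200.  846.] q [-1.73 -0.07  0.23  0.31  2.53 -0.11] approach [ 0.107 -0.424 -0.899]
[ 115. -453.  835.] q [-1.45  0.18  0.23  0.09  2.02 -0.05] approach [ 0.161 -0.634 -0.757]
[180. 465. 617.] q [ 1.29  0.6   0.23 -0.67  2.63  0.48] approach [ 0.18  -0.455 -0.872]
[ 135. -191.  266.] q [-0.75 -0.79  2.32 -0.35  1.29 -0.92] approach [ 0.009 -0.454 -0.891]
w 800
[  58. -229.  804.] q [-1.51  0.06  0.23  0.06  2.7  -0.13] approach [ 0.036 -0.143 -0.989]
[ 119. -470.  743.] q [-1.41  0.31  0.23  0.04  2.26 -0.06] approach [ 0.083 -0.329 -0.941]
[181. 460. 611.] q [ 1.26  0.61  0.23 -0.63  2.68  0.5 ] approach [ 0.115 -0.492 -0.863]
[ 152. -220.  249.] q [-0.82 -0.79  2.39 -0.34  1.07 -0.96] approach [ 0.101 -0.537 -0.838]
```

```bash
cat > plan.py <<'E'
from kin2 import *
q0=np.array([1.292,.583,.235,-1.04,2.725,.144]); _,A=fk(q0,p); M0=A@T; w=600
def ik(pos,M,seed):
    best=None
    for s in seed:
        g=least_squares(lambda x:np.r_[fk(x,p)[0]-pos,400*R.from_matrix(M.T@fk(x,p)[1]@T).as_rotvec()],np.clip(s,lo+1e-3,hi-1e-3),bounds=(lo,hi))
        if best is None or g.cost<best.cost: best=g
    return best
def push(q,d,n,w=w):   # world-direction push, converted per row to tool axes of start
    d=np.array(d,float); M=fk(q,p)[1]@T; row=M.T@d
    return run(q,[list(row)]*n,w),row
print("A: right, low")
for r_,z in ((420,100),(400,0),(420,-50)):
    az=np.deg2rad(-72); g=ik(np.array([r_*np.cos(az),r_*np.sin(az),z]),M0,[[-1.2,.3,2.3,0,.2,-1.6],[-1.2,.6,2.0,0,.4,-1.5]])
    q=g.x; print("ik cost",round(g.cost,1)); show(q)
    for k in range(4):
        q,row=push(q,[-13,40,-25],5); print(np.round(row),end=" "); show(q)
print("B: left, outer")
for az,r_,z in ((107,200,700),(107,350,500),(107,450,350),(85,450,350)):
    a=np.deg2rad(az); g=ik(np.array([r_*np.cos(a),r_*np.sin(a),z]),M0,[[a,.4,.6,0,2.5,a],[a,.6,.5,-.3,2.3,1.5],[a,.3,.5,0,2.7,0.5]])
    q=g.x; print("ik cost",round(g.cost,1)); show(q)
    for k in range(3):
        q,row=push(q,[40*np.cos(a),40*np.sin(a),25],8); print(np.round(row),end=" "); show(q)
E
python3 plan.py
```

```text
A: right, low
ik cost 0.0
[ 130. -399.  100.] q [-1.4  -0.09  2.44  0.63  0.14 -2.25] approach [ 0.19  -0.603 -0.775]
[ -7.  -3. -48.] [ 129. -346.   26.] q [-1.32  0.05  2.52  0.98  0.02 -2.55] approach [ 0.143 -0.513 -0.847]
[ -1.  -3. -49.] [ 127. -307.  -33.] q [-1.29  0.23  2.52 -0.37 -0.   -1.18] approach [ 0.107 -0.371 -0.923]
[  7.  -3. -48.] [ 125. -253.  -88.] q [-1.24  0.4   2.52 -1.04 -0.   -0.46] approach [ 0.069 -0.204 -0.977]
[ 15.  -3. -46.] [ 135. -175. -134.] q [-1.08  0.59  2.52 -1.04 -0.   -0.3 ] approach [ 0.015 -0.029 -0.999]
ik cost 1412.1
[ 133. -382.   34.] q [-1.33  0.1   2.45 -1.04  0.   -0.53] approach [ 0.135 -0.542 -0.829]
[ -3.  -3. -49.] [ 119. -321.  -19.] q [-1.32  0.18  2.52 -1.04  0.   -0.53] approach [ 0.104 -0.412 -0.905]
[  5.  -3. -49.] [ 112. -273.  -75.] q [-1.31  0.36  2.52 -1.04 -0.   -0.51] approach [ 0.068 -0.25  -0.966]
[ 13.  -3. -47.] [ 110. -209. -124.] q [-1.24  0.54  2.52 -1.04 -0.   -0.45] approach [ 0.025 -0.073 -0.997]
[ 22.  -3. -44.] [ 127. -114. -160.] q [-0.95  0.73  2.52 -1.04 -0.   -0.16] approach [-0.061  0.085 -0.994]
ik 
[... 1563 characters left out ...]
  0.87  0.23 -0.08  2.67  1.5 ] approach [ 0.178 -0.56  -0.81 ]
[-44.  -0. -18.] [-172.  566.  473.] q [ 1.82  0.82  0.23 -0.06  2.61  1.51] approach [ 0.151 -0.468 -0.87 ]
[-41.  -1. -23.] [-175.  577.  485.] q [ 1.82  0.78  0.23 -0.05  2.51  1.52] approach [ 0.118 -0.356 -0.927]
ik cost 0.0
[ 39. 448. 350.] q [ 1.53  0.38  1.24 -0.26  2.16  1.19] approach [ 0.19  -0.603 -0.775]
[-43.  15. -14.] [ 63. 597. 456.] q [ 1.51  0.87  0.23 -0.49  2.58  0.89] approach [ 0.217 -0.554 -0.804]
[-41.  16. -16.] [ 77. 602. 479.] q [ 1.51  0.82  0.23 -0.52  2.49  0.85] approach [ 0.276 -0.446 -0.851]
[-38.  20. -20.] [ 90. 619. 495.] q [ 1.52  0.78  0.23 -0.54  2.38  0.83] approach [ 0.341 -0.314 -0.886]
```

```bash
cat > plan2.py <<'E'
from kin2 import *
q=np.array([1.292,.583,.235,-1.04,2.725,.144]); w=600
def leg(q,goal,n,spin=0):
    x,A=fk(q,p); M=A@T; row=M.T@(np.array(goal)-x)/n; print("row",np.round(row,1),"n",n,end=" -> ")
    q=run(q,[list(row)]*n,w); show(q); return q
def spin(q,n,s):
    q=run(q,[[0,0,0,s]]*n,w); print("spin"); show(q); return q
q=leg(q,(330,120,560),7); q=leg(q,(330,-150,450),5);q=leg(q,(200,-400,250),7)
q=spin(q,9,.1745)
q=leg(q,(130,-430,120),4)
for k in range(4):
    x,_=fk(q,p); q=leg(q,x+np.array([-10,60,-200]),5)
E
python3 plan2.py
```

```text
row [39.9  9.4 28.1] n 7 -> [332. 128. 569.] q [ 0.7  -0.07  1.27 -0.75  2.11  0.1 ] approach [ 0.187 -0.604 -0.775]
row [ 52.  -15.6  26.7] n 5 -> [ 330. -149.  450.] q [-0.1  -0.41  1.8  -0.62  1.47 -0.39] approach [ 0.187 -0.604 -0.775]
row [ 40.3 -28.1   5.4] n 7 -> [ 200. -400.  250.] q [-1.14 -0.31  2.19 -0.15  0.59 -1.31] approach [ 0.187 -0.604 -0.775]
spin
[ 200. -400.  250.] q [-1.14 -0.31  2.19 -0.15  0.59  0.26] approach [ 0.187 -0.604 -0.775]
row [ 26.4 -18.2  19.7] n 4 -> [ 132. -430.  121.] q [-1.4  -0.07  2.35  0.4   0.2  -0.45] approach [ 0.183 -0.604 -0.776]
row [ 23.4 -34.6  -0.2] n 5 -> [ 134. -368.   24.] q [-1.32  0.11  2.47  0.14 -0.   -0.13] approach [ 0.135 -0.517 -0.845]
row [ 27.3 -31.6  -0.9] n 5 -> [ 128. -322.  -33.] q [-1.3   0.24  2.49 -1.04 -0.    1.06] approach [ 0.106 -0.381 -0.919]
row [ 32.  -26.9  -0.7] n 5 -> [ 132. -299.  -98.] q [-1.27  0.48  2.42 -1.04 -0.    1.09] approach [ 0.072 -0.229 -0.971]
row [ 35.9 -21.4  -0.6] n 5 -> [ 149. -295. -200.] q [-1.21  0.83  2.23 -1.04 -0.    1.15] approach [ 0.028 -0.074 -0.997]
```

The arm model fits to 0.2 mm. The plan is to go to the free space right of the cart and push down and inward, so the q5=0 limit straightens the tool. Spin goes back a quarter turn on the way.

```bash
python3 -m handwheel '[[[40,9,28],0],[[40,9,28],0],[[40,9,28],0],[[40,9,28],0],[[40,9,28],0],[[40,9,28],0],[[40,9,28],0],[[50,-16,27],0],[[50,-16,27],0],[[50,-16,27],0]]' >/dev/null; python3 st.py; python3 go.py 330 -150 450
```

```text
t 26.45 tcp [320.4 -31.3 501.2] gap 0.1 F [ 1.7 -1.3 -0.3]
q [ 0.314 -0.352  1.649 -0.71   1.783 -0.125]
tool x,y,z cols
 [[ 0.196  0.962  0.188]
 [-0.606  0.269 -0.748]
 [-0.771  0.032  0.636]]
tool shift [113.3 -24.4  58. ] dist 130
```

```bash
python3 -m handwheel '[[[50,-12,26],0],[[50,-12,26],0],[[45,-28,6],0],[[45,-28,6],0],[[41,-28,6],0],[[40,-28,6],0],[[40,-28,6],0],[[40,-28,6],0],[[40,-28,6],0],[[0,0,0],0.17]]' >/dev/null; python3 st.py; python3 go.py 130 -430 120
```

```text
t 27.7 tcp [ 200.8 -397.5  251.2] gap 0.2 F [0.8 0.8 0.6]
q [-1.138 -0.32   2.192 -0.145  0.591 -1.134]
tool x,y,z cols
 [[ 0.191  0.981  0.021]
 [-0.605  0.134 -0.785]
 [-0.773  0.137  0.619]]
tool shift [107.6 -91.8 -57.2] dist 153
```

```bash
python3 -m handwheel '[[[13,0,0],0.175],[[13,0,0],0.175],[[13,0,0],0.175],[[13,0,0],0.175],[[13,0,0],0.175],[[13,0,0],0.175],[[13,0,0],0.175],[[13,0,0],0.175],[[0,-36,40],0],[[0,-36,40],0]]' >/dev/null; python3 st.py; python3 go.py 120 -370 -80
```

```text
t 28.95 tcp [ 156.9 -435.   136.2] gap 0.5 F [-0.   0.6  0.1]
q [-1.334 -0.076  2.307  0.232  0.234 -0.236]
tool x,y,z cols
 [[ 0.2    0.192 -0.961]
 [-0.6   -0.751 -0.274]
 [-0.775  0.631 -0.035]]
tool shift [ 121.1 -192.5   25.2] dist 229
```

```bash
python3 -m handwheel '[[[24,-36,4],0],[[24,-36,4],0],[[24,-36,4],0],[[24,-36,4],0],[[24,-36,4],0],[[28,-32,2],0],[[28,-32,2],0],[[28,-32,2],0],[[28,-32,0],0],[[28,-32,0],0]]' >/dev/null; python3 st.py
```

```text
t 30.2 tcp [ 174.9 -392.   -45.7] gap 0.7 F [-0.6 -1.2  0.5]
q [-1.384  0.455  2.399  2.469  0.397 -2.553]
tool x,y,z cols
 [[ 0.339  0.194 -0.921]
 [-0.498 -0.793 -0.35 ]
 [-0.798  0.577 -0.173]]
```

The wrist flipped at the singularity, so q6 now sits at its limit with q5 at 0.4. That may help: with q6 stopped, a further negative spin has to turn q4 and swing the tool round the forearm towards vertical. I'll simulate it first.

```bash
cat > plan3.py <<'E'
from kin2 import *
for w in (400,700):
    q=np.array([-1.384,.455,2.399,2.469,.397,-2.549]); show(q)
    for k in range(6): q=run(q,[[0,0,0,-.18]]*4,w); show(q)
    print()
E
python3 plan3.py
```

```text
[ 175. -392.  -46.] q [-1.38  0.46  2.4   2.47  0.4  -2.55] approach [ 0.339 -0.497 -0.799]
[ 173. -404.  -18.] q [-1.42  0.35  2.34  1.74  0.29 -2.55] approach [ 0.351 -0.416 -0.839]
[ 178. -410.    4.] q [-1.39  0.28  2.28  1.07  0.28 -2.55] approach [ 0.317 -0.362 -0.877]
[ 193. -411.   23.] q [-1.29  0.23  2.23  0.45  0.31 -2.55] approach [ 0.235 -0.336 -0.912]
[ 215. -403.   26.] q [-1.14  0.23  2.21 -0.13  0.3  -2.55] approach [ 0.128 -0.371 -0.92 ]
[ 227. -392.   11.] q [-1.03  0.28  2.24 -0.75  0.25 -2.55] approach [ 0.071 -0.446 -0.892]
[ 279. -340.   -0.] q [-0.75  0.34  2.22 -1.04  0.45 -2.55] approach [-0.022 -0.488 -0.873]

[ 175. -392.  -46.] q [-1.38  0.46  2.4   2.47  0.4  -2.55] approach [ 0.339 -0.497 -0.799]
[ 170. -410.    1.] q [-1.42  0.3   2.35  1.74  0.28 -2.55] approach [ 0.346 -0.453 -0.821]
[ 178. -418.   39.] q [-1.39  0.19  2.3   1.08  0.28 -2.55] approach [ 0.328 -0.426 -0.843]
[ 208. -415.   74.] q [-1.27  0.11  2.25  0.47  0.32 -2.55] approach [ 0.279 -0.414 -0.866]
[ 253. -395.   82.] q [-1.07  0.1   2.22 -0.08  0.31 -2.55] approach [ 0.214 -0.439 -0.873]
[ 282. -370.   57.] q [-0.91  0.17  2.25 -0.67  0.26 -2.55] approach [ 0.177 -0.487 -0.855]
[ 339. -292.   37.] q [-0.59  0.23  2.25 -1.04  0.42 -2.55] approach [ 0.138 -0.515 -0.846]
```

```bash
cat > plan4.py <<'E'
from kin2 import *
import itertools
q0=np.array([-1.384,.455,2.399,2.469,.397,-2.549]); out=[]
def runw(q,d,s,n,w):
    for _ in range(n):
        M=fk(q,p)[1]@T; q=step(q,M.T@np.array(d,float),s,w,T)
    return q
if __name__=="__main__":
  for dx,dy,dz in itertools.product((-20,0,20),(0,20,40),(-50,-30,-10)):
    q=q0.copy(); 
    for n in range(4):
        q=runw(q,(dx,dy,dz),-.18,4,600); x,A=fk(q,p); a=A[:,2]
        out.append((np.hypot(a[0],a[1]-.03),(n+1)*4,(dx,dy,dz),np.round(x),np.round(a,2),np.round(q,2)))
  out.sort(key=lambda o:o[0])
  for o in out[:10]: print(*o)
  out.sort(key=lambda o:-o[4][1]); 
  print()
  for o in out[:6]: print(*o)
E
time python3 plan4.py
```

```text
0.03677964452865415 16 (0, 40, -50) [ 337.   59. -329.] [-0.02 -0.   -1.  ] [ 0.07  1.2   1.97  0.12 -0.   -1.64]
0.04050989010254061 16 (0, 20, -50) [ 278. -320. -565.] [ 0.01 -0.01 -1.  ] [-0.94  1.75  1.3   0.05  0.08 -2.55]
0.05645087987216639 16 (-20, 20, -50) [ -90. -324. -548.] [-0.01  0.09 -1.  ] [-1.92  1.73  1.47 -0.92  0.05 -2.49]
0.06104324101137163 12 (-20, 20, -50) [ -12. -405. -347.] [ 0.03  0.08 -1.  ] [-1.7   1.24  1.76  0.07  0.24 -2.55]
0.06104467174660962 16 (-20, 40, -30) [  21. -175. -158.] [ 0.01  0.09 -1.  ] [-1.66  0.71  2.52 -0.64 -0.   -2.53]
0.061923794086130655 12 (-20, 40, -50) [  11. -176. -158.] [ 0.01  0.09 -1.  ] [-1.72  0.71  2.52  0.02 -0.   -2.55]
0.0793958158930528 16 (-20, 20, -30) [ -10. -234. -135.] [-0.01 -0.05 -1.  ] [-1.77  0.59  2.5  -0.73 -0.   -2.53]
0.08701491120533486 12 (-20, 40, -30) [  62. -232.  -60.] [ 0.08 -0.01 -1.  ] [-1.55  0.26  2.52  0.22  0.36 -2.55]
0.09613967520731638 12 (0, 40, -50) [ 284.  -98. -167.] [ 0.08 -0.02 -1.  ] [-0.47  0.72  2.34  1.22  0.01 -2.55]
0.09706157322908995 12 (-20, 0, -50) [  -2. -633. -463.] [ 0.09 -0.   -1.  ] [-1.67  1.64  0.93  0.17  0.59 -2.55]

0.24525145252834865 16 (-20, 40, -50) [ -50. -154. -272.] [ 0.11  0.25 -0.96] [-2.08  1.14  2.27 -1.04  0.02 -2.55]
0.05645087987216639 16 (-20, 20, -50) [ -90. -324. -548.] [-0.01  0.09 -1.  ] [-1.92  1.73  1.47 -0.92  0.05 -2.49]
0.06104467174660962 16 (-20, 40, -30) [  21. -175. -158.] [ 0.01  0.09 -1.  ] [-1.66  0.71  2.52 -0.64 -0.   -2.53]
0.061923794086130655 12 (-20, 40, -50) [  11. -176. -158.] [ 0.01  0.09 -1.  ] [-1.72  0.71  2.52  0.02 -0.   -2.55]
0.06104324101137163 12 (-20, 20, -50) [ -12. -405. -347.] [ 0.03  0.08 -1.  ] [-1.7   1.24  1.76  0.07  0.24 -2.55]
0.27525566070505025 16 (20, 40, -30) [ 512.   98. -232.] [ 0.28  0.03 -0.96] [ 0.12  0.98  1.85 -0.26  0.03 -1.28]
real	0m13.183s
user	0m13.680s
sys	0m0.124s
```

```bash
cat > rows.py <<'E'
from plan4 import *
import sys
q=np.array(eval(sys.argv[1])); d=np.array(eval(sys.argv[2]),float); s=float(sys.argv[3]); n=int(sys.argv[4])
for k in range(n):
    M=fk(q,p)[1]@T; row=np.round(M.T@d); print(row.tolist(),end=" "); q=step(q,row,s,600,T)
print(); show(q)
E
python3 rows.py '[-1.384,.455,2.399,2.469,.397,-2.549]' '[-20,20,-50]' -.18 12
```

```text
[23.0, -49.0, 20.0] [25.0, -50.0, 13.0] [27.0, -50.0, 6.0] [29.0, -49.0, -2.0] [32.0, -47.0, -8.0] [34.0, -44.0, -14.0] [37.0, -40.0, -19.0] [39.0, -35.0, -23.0] [42.0, -29.0, -26.0] [45.0, -23.0, -28.0] [47.0, -17.0, -28.0] [49.0, -10.0, -27.0] 
[ -12. -406. -345.] q [-1.7   1.23  1.76  0.07  0.24 -2.55] approach [ 0.028  0.083 -0.996]
```

```bash
python3 -m handwheel '[[[23,-49,20],-0.18],[[25,-50,13],-0.18],[[27,-50,6],-0.18],[[29,-49,-2],-0.18],[[32,-47,-8],-0.18],[[34,-44,-14],-0.18],[[37,-40,-19],-0.18],[[39,-35,-23],-0.18],[[42,-29,-26],-0.18],[[45,-23,-28],-0.18]]' >/dev/null; python3 st.py
```

```text
t 31.45 tcp [   8.1 -430.  -249.7] gap 0.4 F [ 0.6  0.6 -0. ]
q [-1.72   1.004  1.866  0.403  0.356 -2.554]
tool x,y,z cols
 [[ 0.143  0.89   0.433]
 [ 0.036  0.432 -0.901]
 [-0.989  0.145  0.03 ]]
```

The trick worked: the tool is within 8° of vertical, leaning slightly towards +x and +y, which suits both remaining clips. Two more rows, then up while spinning.

```bash
python3 -m handwheel '[[[47,-17,-28],-0.18],[[30,-10,-20],-0.12],[[-50,0,0],0.18],[[-55,0,0],0.18],[[-55,0,0],0.18],[[-55,0,0],0.18],[[-55,0,0],0.18],[[-55,0,0],0.18],[[-55,0,0],0.18],[[-55,0,0],0.18]]' >/dev/null; python3 st.py; python3 go.py 330 -350 260; python3 clip.py right
```

```text
t 32.7 tcp [ -33.2 -447.6  112.9] gap 0.5 F [ 0.7 -0.2  0.4]
q [-1.744  0.245  1.855  0.033  1.127 -1.034]
tool x,y,z cols
 [[ 0.044  0.749 -0.661]
 [ 0.078 -0.662 -0.745]
 [-0.996 -0.019 -0.088]]
tool shift [-122.8  204.5 -325.8] dist 404
now along,out,up [-621.3  274.5   27.9] F along,out,up [0.7 0.3 0.4] t 32.7
tool axes (cols x,y,z) in along,out,up
 [[ 0.052  0.676 -0.735]
 [-0.073  0.737  0.672]
 [-0.996 -0.019 -0.088]]
```

```bash
python3 -m handwheel '[[[-35,0,0],0.185],[[-35,0,0],0.185],[[-35,0,0],0.185],[[-35,0,0],0.185],[[0,-10,-55],0],[[0,-10,-55],0],[[0,-10,-55],0],[[0,-10,-55],0],[[0,-10,-55],0],[[0,-10,-55],0]]' >/dev/null; python3 st.py; python3 clip.py right -1,60,100 -1,33,40
```

```text
t 33.95 tcp [ 283.2 -362.4  272.5] gap 0.7 F [-0.9 -0.6  0.9]
q [-1.032  0.078  1.656  0.079  1.452  0.416]
tool x,y,z cols
 [[ 0.045  0.113 -0.993]
 [ 0.078 -0.991 -0.109]
 [-0.996 -0.073 -0.053]]
now along,out,up [-297.8  222.5  187.5] F along,out,up [-1.   0.5  0.9] t 33.95
tool axes (cols x,y,z) in along,out,up
 [[ 0.053  0.01  -0.999]
 [-0.073  0.997  0.006]
 [-0.996 -0.073 -0.053]]
-1,60,100 [ 561. -170.  185.] shift [ 114.6 -152.9 -292.7]
-1,33,40 [ 559. -143.  125.] shift [ 61.7 -22.5   3. ]
```

```bash
python3 -m handwheel '[[[12,-20,-42],0],[[16,-22,-42],0],[[16,-22,-42],0],[[16,-22,-42],0],[[16,-22,-42],0],[[16,-22,-42],0],[[22,-22,-40],0],[[20,-11,0],0],[[20,-11,0],0],[[20,-2,0],0]]' >/dev/null; python3 clip.py right -1,33,13 -1,33.5,0 -1,30,-8 -1,22.6,-15.6 -1,15,-19; python3 - <<'E'
from h import *
c=manip.camera("wrist"); cv2.imwrite("pics/w3.png",c["pixels"][...,::-1])
E
python3 look.py
```

```text
now along,out,up [-0.4 32.4 41.6] F along,out,up [-0.1  0.1 -0.2] t 35.2
tool axes (cols x,y,z) in along,out,up
 [[ 0.052  0.01  -0.999]
 [-0.074  0.997  0.006]
 [-0.996 -0.074 -0.053]]
-1,33,13 [ 559. -143.   98.] shift [28.4  2.7  2.1]
-1,33.5,0 [ 559. -144.   85.] shift [12.9  1.5  0.7]
-1,30,-8 [ 558. -140.   77.] shift [ 8.2 -2.9  0.4]
-1,22.6,-15.6 [ 558. -133.   69.] shift [ 8.1 -6.8  0.4]
-1,15,-19 [ 557. -125.   66.] shift [ 3.9 -7.3  0.1]
[ 279  185   48   72 1884] box frame pct [[-24.0, -153.0, 87.0], [7.0, -134.0, 90.0], [30.0, -117.0, 95.0]]
[ 141  327   66   21 1208] box frame pct [[-117.0, -47.0, 86.0], [-109.0, -21.0, 87.0], [-100.0, 9.0, 90.0]]
```

View pics/w3.png

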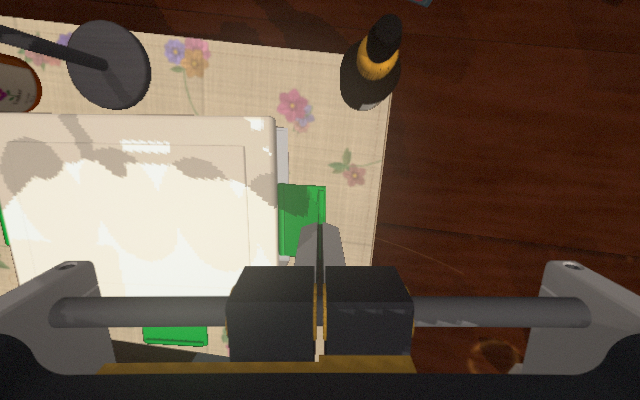

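The wrist view shows the right clip at (300,220), tilted slightly up, with the closed tips at (320,240) over its outer half. Pressing it down.

```bash
python3 -m handwheel '[[[14,-3,1],0],[[14,0,1],0],[[7,1,0],0],[[6,1,0],0],[[4,-1,0],0],[[4,-2,0],0],[[4,-3,0],0],[[4,-4,0],0],[[2,-3,0],0],[[2,-2,0],0]]' >/dev/null; python3 clip.py right -1,15,-19
```

```text
now along,out,up [  1.3  15.3 -15.9] F along,out,up [-3.3 18.2 11.3] t 36.55
tool axes (cols x,y,z) in along,out,up
 [[ 0.056  0.009 -0.998]
 [-0.069  0.998  0.006]
 [-0.996 -0.068 -0.056]]
-1,15,-19 [ 557. -125.   66.] shift [ 3.  -0.1  2.4]
```

```bash
python3 -m handwheel '[[[1,-0.6,0],0],[[1,-0.6,0],0],[[0,-0.4,0],0],[[0,0,0],0],[[0,0,0],0],[[-1,2,0],0],[[-2,10,0],0],[[-20,5,0],0],[[-30,0,0],0],[[-40,0,0],0]]' >/dev/null; python3 clip.py right; python3 slope.py right; python3 clip.py front -1,60,100 -1,29,40
```

```text
now along,out,up [-4.6 34.8 72.1] F along,out,up [ 0.3  0.4 -0.3] t 37.8
tool axes (cols x,y,z) in along,out,up
 [[ 0.05   0.01  -0.999]
 [-0.075  0.997  0.006]
 [-0.996 -0.075 -0.051]]
right 106 angle 0.139 out at edge 2.6
now along,out,up [-135.9  -82.1   78.1] F along,out,up [-0.7 -0.3  6.1] t 37.85
tool axes (cols x,y,z) in along,out,up
 [[ 0.072 -0.997 -0.006]
 [-0.058 -0.01   0.998]
 [-0.996 -0.071 -0.058]]
-1,60,100 [402. -27. 185.] shift [ -20.3 -137.5  139.8]
-1,29,40 [433. -23. 125.] shift [ 61.5   4.6 -27.5]
```

Right edge is 2.6 mm out, where an unsnapped clip would be about 9 mm. Now the front clip.

```bash
python3 -m handwheel '[[[-3,-18,20],0],[[-3,-18,20],0],[[-3,-18,20],0],[[-3,-18,20],0],[[-3,-18,20],0],[[-3,-18,20],0],[[0,-17,0],0],[[15,-5,-2],0],[[15,0,-3],0],[[15,0,-3],0]]' >/dev/null; python3 clip.py front -8,29,30 -8,28,13 -8,29.5,0 -8,27,-8 -8,20,-15.6 -8,14,-19; python3 look.py
```

```text
now along,out,up [-3.9 30.7 47. ] F along,out,up [-0.4 -0.3 -0.4] t 39.1
tool axes (cols x,y,z) in along,out,up
 [[ 0.075 -0.997 -0.005]
 [-0.051 -0.009  0.999]
 [-0.996 -0.074 -0.052]]
-8,29,30 [433. -30. 115.] shift [16.7  5.3 -0.8]
-8,28,13 [434. -30.  98.] shift [17.   1.3 -0.1]
-8,29.5,0 [433. -30.  85.] shift [12.9  1.   2.2]
-8,27,-8 [435. -30.  77.] shift [ 8.1  0.6 -2.1]
-8,20,-15.6 [442. -29.  69.] shift [ 7.9  0.6 -6.6]
-8,14,-19 [448. -29.  66.] shift [ 3.7  0.3 -5.8]
[455  17  16  93 558] box frame pct [[-25.0, -121.0, 86.0], [3.0, -118.0, 88.0], [30.0, -117.0, 89.0]]
[125  23  16  85 436] box frame pct [[-24.0, 119.0, 86.0], [5.0, 121.0, 88.0], [30.0, 123.0, 89.0]]
[ 281  178   75   49 3197] box frame pct [[-116.0, -46.0, 86.0], [-98.0, -19.0, 87.0], [-81.0, 9.0, 89.0]]
```

```bash
python3 -m handwheel '[[[17,3,-1],0],[[17,1,0],0],[[7,0,1],0],[[6,0,1],0],[[4,0,-1],0],[[4,0,-1],0],[[4,0,-3],0],[[4,0,-4],0],[[2,0,-3],0],[[2,0,-2],0]]' >/dev/null; python3 clip.py front
```

```text
now along,out,up [ -2.5  15.2 -17.9] F along,out,up [-0.1 10.9  9.1] t 40.4
tool axes (cols x,y,z) in along,out,up
 [[ 0.075 -0.997 -0.006]
 [-0.049 -0.01   0.999]
 [-0.996 -0.074 -0.05 ]]
```

```bash
python3 -m handwheel '[[[1,0,-1],0],[[1,0,-1],0],[[0,0,-0.5],0],[[0,0,0],0],[[0,0,0],0],[[0,0,0],0],[[0,0,0],0],[[0,0,0],0],[[0,0,0],0],[[0,0,0],0]]' >/dev/null; python3 clip.py front;  python3 -m handwheel '[[[-1,0,2],0],[[-2,0,10],0],[[-10,0,20],0],[[-30,0,20],0],[[-40,0,20],0],[[-40,0,30],0],[[-40,0,30],0],[[-30,30,10],0],[[-20,30,10],0],[[-20,30,10],0]]' >/dev/null; python3 slope.py front; python3 st.py; python3 look.py; python3 look.py top
```

```text
now along,out,up [ -2.5  11.8 -19.6] F along,out,up [ 0.3  3.8 -3.7] t 41.65
tool axes (cols x,y,z) in along,out,up
 [[ 0.074 -0.997 -0.006]
 [-0.052 -0.01   0.999]
 [-0.996 -0.074 -0.052]]
front 107 angle 0.063 out at edge 1.6
t 42.95 tcp [ 288.3 -152.   285.1] gap 0.5 F [-0.4  0.9 -0.1]
q [-0.669 -0.283  1.952  0.089  1.482  0.782]
tool x,y,z cols
 [[ 0.047  0.112 -0.993]
 [ 0.076 -0.991 -0.109]
 [-0.996 -0.07  -0.056]]
[215  34  53  11 263] box frame pct [[-86.0, -48.0, 82.0], [-83.0, -27.0, 87.0], [-80.0, 9.0, 89.0]]
[379 196   7  33 112] box frame pct [[-28.0, -122.0, 85.0], [-2.0, -119.0, 89.0], [26.0, -117.0, 92.0]]
[408 261  13  16 136] box frame pct [[-121.0, -180.0, 50.0], [-111.0, -170.0, 60.0], [-98.0, -160.0, 67.0]]
[317 262  32   6 115] box frame pct [[-89.0, -46.0, 54.0], [-86.0, -21.0, 89.0], [-83.0, 7.0, 92.0]]
```

```bash
python3 -m handwheel '[[[-10,30,10],0],[[-10,40,10],0],[[-10,40,0],0],[[0,40,0],0],[[0,30,0],0],[[0,0,0],0],[[0,0,0],0],[[0,0,0],0],[[0,0,0],0],[[0,0,0],0]]' >/dev/null; python3 st.py; python3 slope.py right; python3 slope.py front; python3 - <<'E'
from h import *
c=manip.camera("top"); 
for t in ("brown_bottle_mid","candle_mid","green_crystal_mid","pink_crystal_mid"):
    r=manip.cut_out(t,"top")[:1]
    for k in r: print(t,round(k["confidence"],2),np.round(np.median(pts(c,k["region"]),0)))
a=cv2.resize(c["pixels"][120:310,190:440],None,fx=1.6,fy=1.6); w=manip.camera("wrist")["pixels"][:304,:400]
cv2.imwrite("pics/fin.png",np.hstack([a,w])[...,::-1])
E
```

```text
t 44.3 tcp [ 288.3 -331.2  298.1] gap 0.7 F [-0.4  0.3  0.5]
q [-0.986  0.013  1.666  0.081  1.505  0.466]
tool x,y,z cols
 [[ 0.044  0.113 -0.993]
 [ 0.079 -0.991 -0.11 ]
 [-0.996 -0.073 -0.053]]
front 89 angle 0.039 out at edge 1.1
brown_bottle_mid 0.68 [ 668. -158.   86.]
candle_mid 0.73 [634. 193.  87.]
green_crystal_mid 0.67 [ 455. -166.   56.]
pink_crystal_mid 0.61 [420. 147.  53.]Traceback (most recent call last):
  File "slope.py", line 10, in <module>
    f=np.polyfit(z,o,1); print(sys.argv[1],k.sum(),"angle",round(float(-np.arctan(f[0])),3),"out at edge",round(float(np.polyval(f,50)),1))
    raise TypeError("expected non-empty vector for x")
TypeError: expected non-empty vector for x
```

View pics/fin.png

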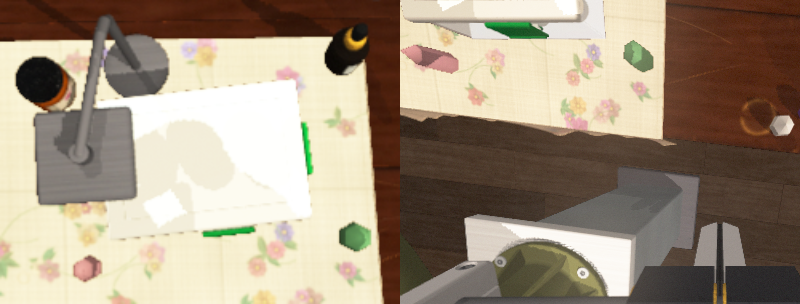

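Top view: the strips at (305,148) and (228,232) show both visible clips flat, and the bystanders are unmoved. The right clip's slope reading was noisy (0.139), so I'll take one better look at it.

```bash
python3 -m handwheel '[[[0,0,-25],0],[[0,0,-25],0],[[0,0,-25],0],[[0,0,-25],0],[[0,-5,-25],0],[[0,-5,-25],0],[[0,-5,-20],0],[[0,-5,0],0],[[0,0,0],0],[[0,0,0],0]]' >/dev/null; python3 st.py | head -1; sed -i 's/<80)/<82)/' slope.py; python3 slope.py right; python3 look.py; python3 -c "
from h import *
cv2.imwrite('pics/r.png',cv2.resize(manip.camera('wrist')['pixels'][0:300,0:400,::-1],None,fx=1.5,fy=1.5))"
```

```text
t 45.95 tcp [ 454.2 -293.3  308.5] gap 0.5 F [ 0.3 -0.2  0.3]
right 76 angle 0.058 out at edge 2.3
[206  91   7  27 125] box frame pct [[-27.0, -122.0, 81.0], [-11.0, -120.0, 87.0], [5.0, -117.0, 89.0]]
[126 154  40   4 139] box frame pct [[-84.0, -47.0, 85.0], [-82.0, -16.0, 87.0], [-80.0, 8.0, 89.0]]
```

View pics/r.png

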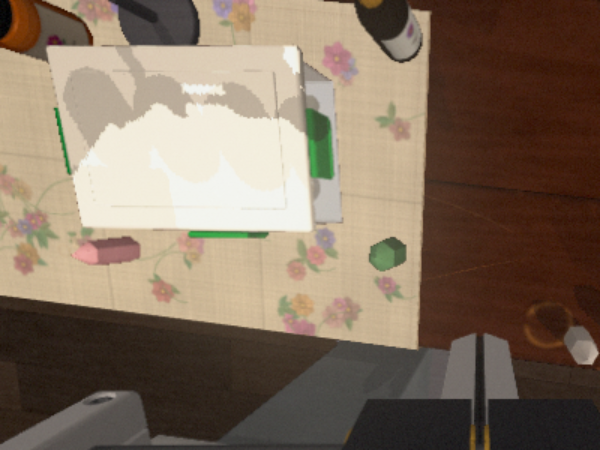

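The right clip at (320,143) lies flat on the wall at 0.058 rad with its edge 2.3 mm out. The left clip at (63,140) and the front clip at (228,234) are flat too. The tool is clear, so I'm handing in.

```bash
python3 -c "
from cell import manip
print(manip.sign_off(), manip.read_state()['clock'])"
```

```text
the job is handed in; nothing more can be done
the job is handed in; nothing more can be done
```

All three clips are folded down and, by my last checks, snapped home. I handed the job in at about 46 s of the 58 s allowed, with the robot touching nothing.

- **How it was done:** The moves only allow sliding and spinning the tool. I pushed against the arm's reach limit to tilt it about 37° and pressed the left clip in from under the lamp. I then used the wrist joint limits to bring the tool back to near vertical for the right and front clips. Pushing against those limits left joint 6 reading up to 0.004 rad past its listed -2.55.
- **Clip angles:** With the tool off them, the clips read about 0.035 rad (left), 0.058 rad (right) and 0.04–0.06 rad (front). A clip that had not snapped would stand at about 0.22. Free edges measured 1 to 5 mm out, where an unsnapped one would be about 10 mm.
- **Bystanders:** The bottle, candle and both crystals are within 1 mm of where they started.
- **Forces:** The wrist force was never above about 22 N at the ends of the moves where I read it.
- **Checks that failed or disagreed:** The first slope reading on the right clip was 0.139 rad, from a poor grazing view, and a later attempt found no usable pixels. A better view then gave 0.058. The side camera never helped, because foliage hid the box.

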